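# Lift a ring stack off its stand with a bayonet lifting rod

## Robot

A 6-joint arm with a two-finger parallel gripper is mounted at the origin on a cart in front of the work surface, level with it; the furniture and walls round the work are solid. World frame = base frame: x ahead of the robot, y to its left, z up, the work surface at z = 0. Lengths are in m, angles in rad, forces in N, time in s.
With the tool pointing down it reaches from about 0.25 to 0.725 m from the base axis. Payload 4 kg.
Tool frame: the origin (TCP) lies midway between the tips of the shut fingers; the grasp point (between the pads) lies 19 mm behind it; y points along the fingers, z is the direction in which the jaws open and shut, and the axes are right-handed (so a half turn about y gives the same grasp; the last joint's range is limited). The gripper opens to 85 mm and grips with 20 to 120 N. Pads are 22 mm wide; open, the fingers measure 114 mm over their backs; the gripper's body (76 mm by 85 mm) begins 54 mm behind the grasp point. The pads swing forward as they close: fully open they stand 13 mm farther back than shut.
Start: joints at [-1.263, 0.241, 0.005, 1.335, 0, 1.571], TCP at [0.151, -0.477, 0.231] pointing down, gripper open.
Joint ranges: [-2.72, 2.72], [-1.05, 1.87], [-1.09, 1.28], [-1.99, 2.15], [-1.42, 1.44], [-3.14, 3.14]. Speed limits (rad/s): [2.79, 2.79, 3.14, 3.14, 3.14, 3.14].

## Interface

Orientations are given as a unit quaternion [x, y, z, w].
In Python, from workcell import bot gives the robot as it stands. The module is installed in compiled form; this text tells all that it offers.
- The arm moves only by the shell command python3 -m handwheel 'ROWS' [OPENING]. ROWS is JSON, a list of rows, each a list of 6 numbers: the shift along the tool's x, y, z in units of 25 mm (1.0 is 25 mm), then the turn, a rotation vector about the tool's x, y, z in units of 10 degrees (1.0 is 10 degrees). A call has exactly 5 rows; each row is the pose to reach, as a shift and turn from the pose commanded when the call began, along the tool's axes at that moment; what a row does not reach only later rows make up. A row lasts 1/8 s, in which the tool goes at most 62.5 mm and 10.7 degrees, less where a joint would pass 70% of its speed; a pose out of reach is approached as far as the arm can. A call with a gripper value outside its range is refused whole. OPENING is the gripper command: -1 is shut, 1 is fully open, values between are in proportion, set as the call begins (- or left out, the last holds). The fingers move at their own pace and stop on an object; the grip force is fixed at half the most. Time passes only in rows, so rows that repeat a pose let the fingers close, or fill a call up. It gives the time, the measured TCP pose, the force and the opening at its end, in the units of the state.
- bot.get_obs(): the state, without advancing time (a new reading comes with each control period).
- bot.camera(name): name is "side" or "top"; returns a dict with "color" (400x640x3 uint8, red, green, blue), "fx", "fy", "cx", "cy" (pixels), "dist_coeffs" ([k1, k2, p1, p2, k3] as OpenCV has them; the pictures are not rectified), "rvec" (rotation vector, rad) and "tvec" (3), from world to camera coordinates, as OpenCV has them. Camera axes: x right, y down, z forward; pixel columns grow to the right and rows downward; lengths in m; the calibration is good to about 2 mm. A picture is of the moment at which its call begins. There is no depth.
- bot.job_done(): hands the job in, once; it reports no verdict.
The state is a dict: "clock": time; "joint_pos": joint angles; "joint_vel": joint speeds; "tau": joint torques, N m; "eef_pos": TCP position; "tool_rot": TCP orientation; "ft_force": force on the tool from outside, world axes, zero at the start; "ft_torque": the same for the moment, N m; "grip_width": finger opening in m.
Only numpy, scipy, OpenCV 4.12 (cv2) and the standard library are available. Lean on these libraries where they do the work, as an engineer would, in place of code of your own. Each camera call takes 0.05 s, during which the arm holds its last target.

## Task

With the lifting rod, carry the stack of three rings and the slotted base plate under them from the stand with tall posts to the stand with short posts: thread the rod through the rings, feel with a light push for the hidden slot in the plate, turn the rod a quarter turn below it so that it catches, and lift. Set the stack down gently, flat between the posts, leave the rod standing upright in it, and leave the vial, the beaker and the bottle alone.

Things in the scene. Friction and masses are not known exactly. Their poses are not given: they have to be found in the camera images.
- lifting_rod: Steel lifting rod with flat black handle, 119 mm tall, 0.2 kg, upright in the rod stand. Origin: centre of its foot's underside; z up the rod, x along the foot. Heights from there: cross foot 24 x 8 mm (x, y) 0-7; neck 8 mm across 7-18.5; shaft 24 mm across 18.5-60; collar 60 mm across 60-66; handle 36 x 14 mm (x, y) 66-119 mm.
- rod_handle (a point): Grasp point of the lifting rod, on its axis, 98 mm above its foot's underside and 32 mm above the collar's upper face; grip the 14 mm thickness, fingers closing along the rod's y axis (x is along the foot).
- rod_foot (a point): Centre of the underside of the lifting rod's cross foot, axes as the rod's. Foot and neck go through the base plate's slot, the shaft does not. With the foot's upper side against the plate's underside the collar is 3 mm above the top ring. Steel on steel is hard: touch down no faster than about 15 mm/s, or the knock alone passes the limit.
- rod_stand: Fixed grey stand, 90 x 90 mm, with a perforated top plate at 75 mm height, on which the rod's collar rests; the rod hangs with some sideways play in its 32 mm hole. Origin: centre of its underside. A shelf upright stands at the back of the worktop (x over 0.6 m, y near 0) and the bench instrument in front of it; carry the rod across high and close to the robot.
- load_stand: Fixed square aluminium stand, 110 x 110 mm, upper face 26 mm above the worktop, 44 mm round opening in the middle, free down to the worktop; four TALL corner posts (44 mm) enclose the stack with about 2 mm of play. Origin: centre of its underside; z up, x and y along its edges. A push of more than 30 N in all on it is a failure.
- drain_stand: Fixed square aluminium stand like the loading stand (110 x 110 mm, upper face at 26 mm, 44 mm opening free down to the worktop) but with four SHORT corner posts (14 mm, rounded tips) that enclose a 90 mm round part with about 3 mm of play. Origin: centre of its underside; z up. A push of more than 30 N in all on it is a failure.
- ring_low_centre (a point): Centre (half-way up) of the lowest ring of the stack: white plastic, 90 mm across, 14 mm thick, round 29 mm hole, loose, about 50 g. At the start its centre is 41 mm above the worktop. z along the ring's axis.
- ring_mid_centre (a point): Centre (half-way up) of the middle ring of the stack: white plastic, 90 mm across, 14 mm thick, round 29 mm hole, loose, about 50 g. At the start its centre is 55 mm above the worktop. z along the ring's axis.
- ring_top_centre (a point): Centre (half-way up) of the uppermost ring of the stack: white plastic, 90 mm across, 14 mm thick, round 29 mm hole, loose, about 50 g. At the start its centre is 69 mm above the worktop. z along the ring's axis.
- vial_a: Bystander: small vial with a dark cap, 25 mm across, 50 mm tall, origin at the centre of its underside.
- beaker_100: Bystander: clear beaker, 56 mm across, 68 mm tall, origin at the centre of its underside.
- bottle_50: Bystander: small bottle with an orange cap, 45 mm across, 93 mm tall, origin at the centre of its underside.
- load_seat (a point): Centre of the loading stand's upper face, axes as the stand's. On it lies the steel base plate, 90 mm across, 8 mm thick, under the rings. Its through slot, 30 x 12.5 mm, hidden below the ring holes, points anywhere within 0.8 rad either side of the stand's x axis; the foot passes if along it within about 0.15 rad. The plate does not turn under a light push.
- drain_seat (a point): Centre of the draining stand's upper face, on which the base plate must lie; 26 mm above the worktop, axes as the stand's.
There are look-alikes about, which are no part of the job. What is shaped like the part that bears ring_top_centre but green is not meant.

How it is judged:
On the way, in this order (a step that is already met when the one before it is completed fails the run):
1. the rod is threaded through the rings and its foot is below the base plate on the loading stand (z of rod_foot in the frame of load_stand below 0.0205 m and horizontal distance between rod_foot and load_stand below 0.006 m), for 0.1 s.
2. the whole stack hangs on the rod, at least 30 mm up and clear of the loading stand (z of ring_low_centre in the frame of lifting_rod between 0.016 and 0.03 m and horizontal distance between each of ring_low_centre, ring_mid_centre, ring_top_centre and rod_foot below 0.008 m and z of ring_mid_centre in the frame of lifting_rod between 0.03 and 0.044 m and z of ring_top_centre in the frame of lifting_rod between 0.044 and 0.058 m and height (world z) of ring_low_centre above 0.071 m and contact force between load_stand and anything else below 0.1 N), for 0.2 s.
At the end, for the whole second after the job is handed in: All three rings lie flat on their base plate on the draining stand, centred within 8 mm and within 4 mm of seated height; the rod stands released in the stack, foot below the base plate, within 10 mm of centre and 0.15 rad of upright, at rest (z of ring_low_centre in the frame of drain_stand between 0.037 and 0.045 m and horizontal distance between each of ring_low_centre, ring_mid_centre, ring_top_centre and drain_stand below 0.008 m and z of ring_mid_centre in the frame of drain_stand between 0.051 and 0.059 m and z of ring_top_centre in the frame of drain_stand between 0.065 and 0.073 m and z of rod_foot in the frame of drain_stand below 0.022 m and horizontal distance between rod_foot and drain_stand below 0.01 m and angle between rod_handle's own z axis and vertical below 0.15 rad and linear speed of lifting_rod below 0.02 m/s and contact force between lifting_rod and the fingers below 0.5 N); the robot touches nothing.
It fails at once if the loading stand is pressed with more than 30 N (contact force between load_stand and anything else above 30 N).
It fails at once if the draining stand is pressed with more than 30 N (contact force between drain_stand and anything else above 30 N).
It fails at once if the vial, the beaker or the bottle is moved by more than 20 mm (distance of any of vial_a, beaker_100, bottle_50 from where it was at the start of the episode above 0.02 m).
It also fails if it takes over 72 s, if anything falls off the work surface, if the arm or the gripper's body presses on something with over 40 N, if the wrist force passes 120 N, or if a joint passes its speed limit or range.

## Working session

There is one attempt and no reset: what is moved stays moved. The work goes in short steps, Python scripts to look and compute and a shell command to move; the robot and the scene stay as the last step left them, time stands still between calls to the robot, and variables do not carry over. Pictures are saved under pics/ and viewed, and the job is handed in when it is done.

```bash
mkdir -p pics; cat > h.py <<'E'
import numpy as np, cv2
from scipy.spatial.transform import Rotation as R
from workcell import bot
def snap(n,f):
    c=bot.camera(n); cv2.imwrite('pics/'+f,c['color'][:,:,::-1]); np.save('/tmp/'+n+'.npy',c,allow_pickle=True); return c
def load(n): return np.load('/tmp/'+n+'.npy',allow_pickle=True).item()
def K(c): return np.array([[c['fx'],0,c['cx']],[0,c['fy'],c['cy']],[0,0,1.]]),np.array(c['dist_coeffs'],float)
def px(c,P):
    k,d=K(c); return cv2.projectPoints(np.array(P,float).reshape(-1,3),np.array(c['rvec'],float),np.array(c['tvec'],float),k,d)[0].reshape(-1,2)
def ray(c,uv,z):
    k,d=K(c); u=cv2.undistortPoints(np.array(uv,float).reshape(-1,1,2),k,d).reshape(-1,2)
    Rm=cv2.Rodrigues(np.array(c['rvec'],float))[0]; t=np.array(c['tvec'],float).ravel(); o=-Rm.T@t
    D=np.c_[u,np.ones(len(u))]@Rm; return o+D*((z-o[2])/D[:,2])[:,None]
def st():
    o=bot.get_obs(); print({k:np.round(v,4).tolist() for k,v in o.items()}); return o
E
python3 - <<'E'
from h import *
o=st(); print(R.from_quat(o['tool_rot']).as_matrix().round(3))
for n in('side','top'):
    c=snap(n,n+'0.png'); Rm=cv2.Rodrigues(np.array(c['rvec'],float))[0]; print(n,-Rm.T@np.array(c['tvec']).ravel(),c['fx'])
E
```

```text
{'clock': 0.0, 'joint_pos': [-1.263, 0.2414, 0.0037, 1.3352, 0.0, 1.5708], 'joint_vel': [-0.0015, -0.0002, 0.0001, -0.0007, 0.0012, 0.0003], 'tau': [0.0011, -37.2316, 25.241, 0.017, 0.0003, 0.0], 'eef_pos': [0.1513, -0.4759, 0.2304], 'tool_rot': [-0.1085, 0.6995, -0.698, 0.1083], 'ft_force': [0.4407, 0.3312, -0.571], 'ft_torque': [-0.0456, 0.0014, 0.0298], 'grip_width': 0.0855}
[[-0.953 -0.001  0.303]
 [-0.303  0.002 -0.953]
 [-0.    -1.    -0.002]]
side [-0.04712552  1.02239564  0.54703258] 385.4323097172909
top [0.42094411 0.01549847 1.46125897] 403.7003382273288
```

View pics/side0.png

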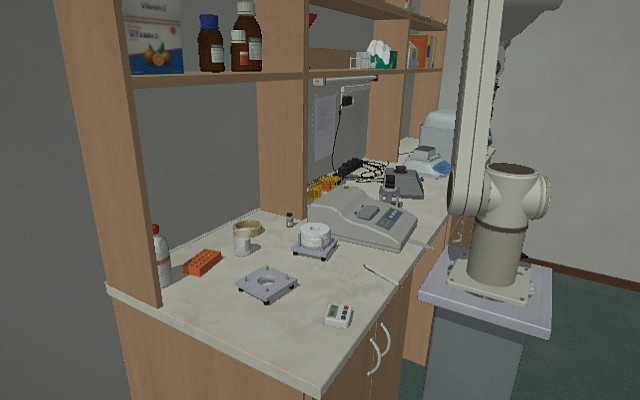

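View pics/top0.png

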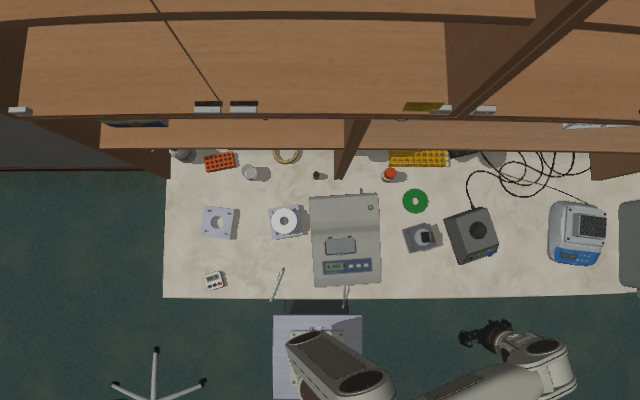

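The top view shows the white ring stack on its stand at (285,221), an empty short-post stand at (219,222), and the rod in its stand at (422,237). A green ring at (415,201) matches the decoy in the brief. I'll enlarge each of these.

```bash
python3 - <<'E'
from h import *
t=load('top')['color'][:,:,::-1]; s=load('side')['color'][:,:,::-1]
def cr(im,x,y,w,h,f): return cv2.resize(im[y:y+h,x:x+w],None,fx=f,fy=f,interpolation=cv2.INTER_CUBIC)
cv2.imwrite('pics/c1.png',cr(t,195,190,115,60,6)); cv2.imwrite('pics/c2.png',cr(t,385,185,70,75,8))
cv2.imwrite('pics/c3.png',cr(s,225,160,190,145,4))
E
```

```text
(no output)
```

View pics/c1.png

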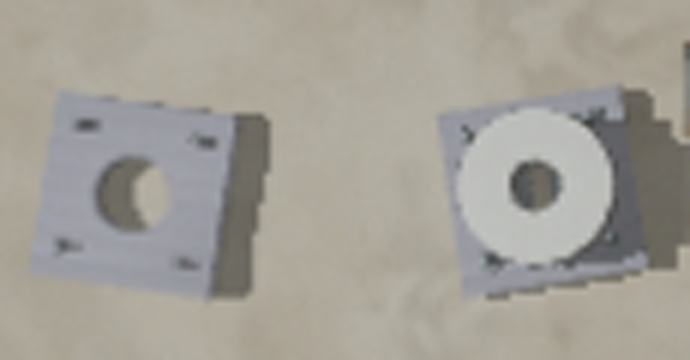

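View pics/c2.png

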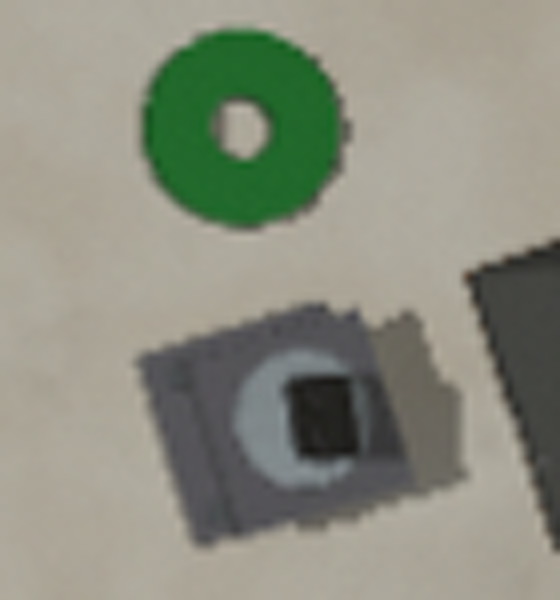

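View pics/c3.png

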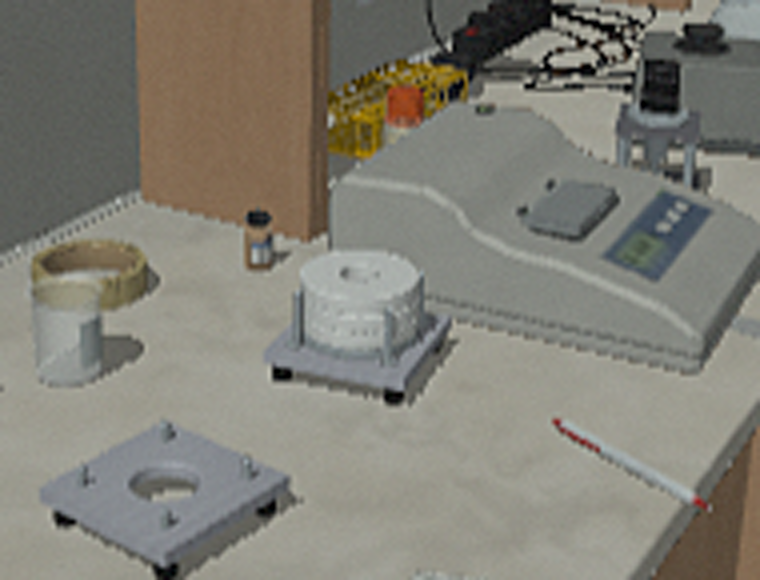

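The stack at (285,221) has tall posts and white rings, so it is the loading stand. The empty stand at (219,222) has short posts and is the draining stand. The rod's black handle rises from the grey collar at about (425,237). The green ring at (415,201) is the decoy. Next I'll fit the poses.

```bash
cat > fit.py <<'E'
from h import *
from scipy.optimize import minimize
S=8
def box(w,d,z0,z1,ox=0,oy=0):
    return np.array([[ox+a*w/2,oy+b*d/2,z] for a in(-1,1) for b in(-1,1) for z in(z0,z1)])
def disc(r,z0,z1):
    a=np.linspace(0,2*np.pi,48,endpoint=False); return np.vstack([np.c_[r*np.cos(a),r*np.sin(a),0*a+z] for z in(z0,z1)])
def tf(P,p): 
    c,s=np.cos(p[2]),np.sin(p[2]); return np.c_[p[0]+c*P[:,0]-s*P[:,1],p[1]+s*P[:,0]+c*P[:,1],P[:,2]]
def render(c,parts,p,roi):
    x,y,w,h=roi; m=np.zeros((h*S,w*S),np.uint8)
    for P in parts:
        q=(px(c,tf(P,p))-[x-.5,y-.5])*S-.5
        cv2.fillConvexPoly(m,cv2.convexHull((q*16).round().astype(np.int32)),255,shift=4)
    return cv2.resize(m,(w,h),interpolation=cv2.INTER_AREA)/255.
def fit(c,parts,soft,p0,roi,steps=(.004,.004,.08),care=None,yaw=True):
    care=np.ones_like(soft) if care is None else care
    def f(v):
        p=(v[0],v[1],v[2] if yaw else 0); return (((render(c,parts,p,roi)-soft)**2)*care).sum()
    best=None
    for y0 in ([p0[2]-.15,p0[2],p0[2]+.15] if yaw else [0]):
        v0=np.array([p0[0],p0[1],y0][:3 if yaw else 2]); n=len(v0)
        sim=np.vstack([v0]+[v0+np.eye(n)[i]*steps[i] for i in range(n)])
        r=minimize(f,v0,method='Nelder-Mead',options=dict(initial_simplex=sim,xatol=1e-5,fatol=1e-3,maxiter=300))
        if best is None or r.fun<best.fun: best=r
    return best
E
python3 - <<'E'
from fit import *
c=load('top'); im=c['color'].astype(float)
for n,u in dict(load=(533/6+195,185/6+190),drain=(134/6+195,193/6+190),rod=(405,237)).items(): print(n,ray(c,[u],.03).round(3))
for n,u in dict(rings=(284,221),plate=(212,235),al2=(270,236),table=(255,240),handle=(426,237),collar=(417,237),rs=(409,243)).items(): print(n,im[u[1],u[0]])
# print ring radial
g=im.mean(2); print(g[221,262:312].astype(int)); print(g[237,400:440].astype(int))
s=load('side'); print('side px',px(s,[[.35,.13,.076],[.3,-.27,.1]]))
E
```

```text
load [[0.482 0.122 0.03 ]]
drain [[0.476 0.358 0.03 ]]
rod [[ 0.425 -0.308  0.03 ]]
rings [109. 106.  98.]
plate [154. 155. 163.]
al2 [174. 170. 158.]
table [176. 170. 157.]
handle [36. 34. 32.]
collar [129. 136. 139.]
rs [85. 85. 89.]
[164 165 166 168 168 172 171 163 154 184 189 191 190 188 189 188 188 183
  86  82  87  96 104 103 102  91 135 188 187 188 187 187 187 187 183 100
  96  95  97 100 100 100 101 102 102 102 103 106 128 133]
[166 165 166 152 115  85  87  86  85  79  78  83  85  85 112 132 135 134
 134 133 134  60  37  34  31  32  34  33  32  56  82  67  57  59  80 102
  99 100 101 100]
side px [[352.38176318 239.75670014]
 [413.90791485 195.21684804]]
```

```bash
cat > meas.py <<'E'
from fit import *
def soft(v,lo,hi): return np.clip((v-lo)/(hi-lo),0,1)
def run(cam):
    c=load(cam); im=cv2.cvtColor(c['color'],cv2.COLOR_RGB2BGR)[:,:,::-1].astype(float); g=im.mean(2); br=im[:,:,2]-im[:,:,0]
    return c,im,g,br
E
python3 - <<'E'
from meas import *
c,im,g,br=run('top')
out=[]
# rings
roi=(264,200,44,44); x,y,w,h=roi; sl=np.s_[y:y+h,x:x+w]
print(im[210,285],im[221,272],im[206,300],br[200,285])
E
python3 - <<'E'
from meas import *
c,im,g,br=run('top')
print(br[221,196:246].astype(int)); print(g[221,196:246].astype(int))
print(br[221,262:312].astype(int))
E
```

```text
[187. 188. 185.] [190. 190. 188.] [105. 101.  91.] -20.0
[-18 -19 -18 -19 -19 -14  11   9  10   9   9   9   9  10   8   0 -11 -12
 -11 -12 -12 -15 -18 -18 -17 -18 -14   2   9   9   9   8   9   9  10   9
   6  -7 -13 -12 -13 -12 -12 -17 -19 -19 -18 -18 -18 -19]
[165 165 164 166 166 165 160 159 159 160 160 160 160 160 141  97  98 104
 105 105 104 141 170 169 171 170 166 162 162 161 162 161 159 160 158 155
 119 104 105 104 105 106 105 160 169 168 168 167 167 166]
[-17 -18 -18 -17 -15 -16 -15  -4   8   0  -2  -1  -1  -1  -1  -1  -2  -1
  -3   3   4  -3 -11 -12 -11   4   2  -2  -2  -1  -1  -2  -2  -2  -2  -2
   5   6   2 -13 -13 -13 -13 -12 -13 -13 -12 -12  -7  -7]
```

```bash
python3 - <<'E'
from meas import *
c,im,g,br=run('top')
def sl(r): x,y,w,h=r; return np.s_[y:y+h,x:x+w]
def show(n,r): print(n,r.x.round(4),'cost',round(r.fun,2))
r=(262,198,48,48); m=((g>172)&(br>-7)).astype(float)[sl(r)]
yy,xx=np.mgrid[0:48,0:48]; u0=px(c,[[.482,.122,.076]])[0]-[262,198]; care=(np.hypot(xx-u0[0],yy-u0[1])>9)*(np.hypot(xx-u0[0],yy-u0[1])<17)*1.
# restrict bg: aluminium g~165 excluded by threshold
show('ring outer',fit(c,[disc(.045,.076,.0761)],m,(.48,.122,0),r,care=care,yaw=False))
ins=(np.hypot(xx-u0[0],yy-u0[1])<9)*1.
show('ring hole',fit(c,[disc(.0145,.076,.0761)],np.clip((188-g[sl(r)])/90,0,1),(.48,.122,0),r,care=ins,yaw=False))
# load stand top face visible edges
r=(262,200,48,46); m=((br>0)|((g>172)&(br>-7))).astype(float)[sl(r)]
# drain
r=(194,200,48,46); a=soft(br,-12,8)[sl(r)]
u1=px(c,[[.476,.358,.026]])[0]-[194,200]; yy,xx=np.mgrid[0:46,0:48]; d=np.hypot(xx-u1[0],yy-u1[1])
show('drain plate',fit(c,[box(.11,.11,.0259,.026)],a,(.476,.358,.15),r,care=(d>11)*1.))
show('drain plate thick',fit(c,[box(.11,.11,.016,.026)],a,(.476,.358,.15),r,care=(d>11)*1.))
show('drain hole',fit(c,[disc(.022,.026,.0261)],1-a,(.476,.358,0),r,care=(d<10.5)*1.,yaw=False))
# load stand plate (left, top edges); care out of ring & shadow
r=(262,200,48,46); a=soft(br,-12,4)[sl(r)]
yy,xx=np.mgrid[0:46,0:48]; u2=px(c,[[.482,.122,.06]])[0]-[262,200]; 
show('load plate',fit(c,[box(.11,.11,.0259,.026)],a,(.482,.122,-.17),r,care=((np.hypot(xx-u2[0],yy-u2[1])>15)&(xx<30))*1.))
# rod
r=(400,220,44,36); dark=np.clip((100-g)/66,0,1)[sl(r)]; x0,y0=416-400,228-220
care=np.zeros((36,44)); care[8:28,20:30]=1
print(g[230:246,414:440].astype(int))
for p in((.44,-.32,0),(.44,-.32,-.3),(.44,-.32,.3)):
  show('handle',fit(c,[box(.036,.014,.081,.134)],dark,p,r,care=care))
E
```

```text
ring outer [0.4811 0.1195] cost 18.61
ring hole [0.4813 0.1191] cost 0.47
drain plate [ 0.4774  0.3609 -0.1347] cost 4.68
drain plate thick [ 0.4774  0.3617 -0.1353] cost 7.06
drain hole [0.4772 0.3606] cost 2.06
load plate [0.4803 0.1183 0.1644] cost 0.59
[[ 85  84  87  99 124 130 131 130 131 130 130 129 128 107  95  85  84  84
   98 101 100  98  97  99 105 142]
 [ 85  88 100 127 132 133 130 118 113 108 107 106 104 103  92  79  75  75
   87 101 100  98  99  99  98 114]
 [ 82  98 123 131 132 132 119  70  57  43  39  33  33  31  47  73  61  57
   72  98  98  99  99  99  97 106]
 [ 85 114 131 132 133 130  85  41  30  35  32  36  35  32  45  81  73  58
   58  92  99  98  99  99  97  99]
 [ 95 122 130 131 132 130  92  49  32  39  38  35  34  32  36  80  84  57
   58  79 100 101 100  99  99  99]
 [ 98 123 131 132 130 131 117  57  32  31  39  36  34  32  31  81  82  63
   59  72 100  98  98 100  99  99]
 [108 129 132 133 133 133 133  59  32  30  31  32  34  33  33  73  81  67
   57  59  92 101 100 100 100 100]
 [112 132 135 134 134 133 134  60  37  34  31  32  34  33  32  56  82  67
   57 
[... 319 characters left out ...]
9
   56  56  59  80 101 100 102 101]
 [ 85 100 128 135 137 135 135 120  53  29  29  36  33  33  31  41  70  58
   57  58  57  75 101 101 102 101]
 [ 86  80 114 132 134 135 135 132  95  88  71  69  68  92  92  71  73  71
   71  71  70  76  98 102 102 102]
 [ 85  84  98 115 134 136 135 134 136 134 118 117 116 133 113  87  85  85
   83  84  85  85  95 102 102 102]
 [ 85  84  85  91 112 128 137 137 134 135 133 135 116 113  88  86  85  84
   83  85  84  84  91 102 103 103]
 [ 84  85  85  86  80 103 118 119 111 108 107 114  89  85  84  83  84  85
   85  84  85  90  92 104 104 104]]
handle [ 0.44 -0.32 -0.15] cost 75.4
handle [ 0.4407 -0.3207 -0.4533] cost 75.39
handle [ 0.44 -0.32  0.15] cost 75.4
```

```bash
python3 - <<'E'
from meas import *
c,im,g,br=run('top')
p=ray(c,[(424.5,237)],.11)[0]; print(p)
r=(400,220,44,36); x,y,w,h=r; G=g[y:y+h,x:x+w]
dark=np.clip((110-G)/76,0,1)
care=np.zeros((36,44)); care[9:23,18:30]=1
for j in range(36):
  for i in range(44):
    if i+x>429 : care[j,i]=0
for y0 in(-.2,.2,.5):
  f=fit(c,[box(.036,.014,.081,.134)],dark,(p[0],p[1],y0),r,care=care); print('handle',f.x.round(4),f.fun)
col=((G>112)&(br[y:y+h,x:x+w]>0)).astype(float)
f0=f
q=px(c,[[p[0],p[1],.081]])[0]; print(q)
cc=np.zeros((36,44)); cc[:, :20]=1
f=fit(c,[disc(.03,.0809,.081)],col,(p[0],p[1],0),r,care=cc,yaw=False); print('collar',f.x.round(4),f.fun)
# rod stand plate: color ~85; fit left/top/bottom edges
a=np.clip((150-G)/60,0,1)*0; 
E
```

```text
[ 0.42449724 -0.35676097  0.11      ]
handle [ 0.4258 -0.3592  0.0604] 2.957877403853834
handle [ 0.4258 -0.3592  0.0661] 2.9524074429076395
handle [ 0.4258 -0.3593  0.0612] 2.9473632291437024
[422.210906  237.0302615]
collar [ 0.4244 -0.3586] 1.886320645905421
```

```bash
python3 - <<'E'
from meas import *
c,im,g,br=run('top')
r=(412,226,22,24); x,y,w,h=r; G=g[y:y+h,x:x+w]
# bg estimate: left/top/bottom collar 132, right shadow ~75
for bgR in (75,85):
  xx=np.arange(w)[None,:]+x+0*G
  bg=np.where(xx>=428,bgR,132.)
  soft=np.clip((bg-G)/(bg-33),0,1)
  care=np.ones_like(G); care[xx>429]=0; care[:4]=0; care[18:]=0
  for y0 in(0,.3):
    f=fit(c,[box(.036,.014,.081,.134)],soft,(.4258,-.359,y0),r,care=care); print(f.x.round(4),f.fun)
  for yw in (0,.06,.12,.18,.24,.3):
    fn=lambda v:(((render(c,[box(.036,.014,.081,.134)],(v[0],v[1],yw),r)-soft)**2)*care).sum()
    q=minimize(fn,[.4258,-.359],method='Nelder-Mead',options=dict(initial_simplex=[[.4258,-.359],[.43,-.359],[.4258,-.355]])); print(yw,q.fun.round(3),q.x.round(4))
s=load('side')['color'][:,:,::-1]
cv2.imwrite('pics/c4.png',cv2.resize(s[160:220,360:430],None,fx=8,fy=8,interpolation=cv2.INTER_CUBIC))
E
```

```text
[ 0.426  -0.3581  0.1091] 13.259257102514107
[ 0.426  -0.3581  0.1091] 13.259257102514107
0 15.049 [ 0.4258 -0.3585]
0.06 13.665 [ 0.4261 -0.3581]
0.12 13.334 [ 0.4261 -0.358 ]
0.18 13.485 [ 0.4259 -0.3583]
0.24 14.108 [ 0.4259 -0.3583]
0.3 15.021 [ 0.4252 -0.3586]
[ 0.4259 -0.3583  0.1213] 12.949877778698715
[ 0.4259 -0.3582  0.1196] 12.968282689606509
0 14.311 [ 0.4257 -0.3586]
0.06 13.218 [ 0.4259 -0.3583]
0.12 12.982 [ 0.4259 -0.3583]
0.18 13.243 [ 0.4258 -0.3584]
0.24 13.892 [ 0.4258 -0.3588]
0.3 14.798 [ 0.4251 -0.359 ]
```

View pics/c4.png

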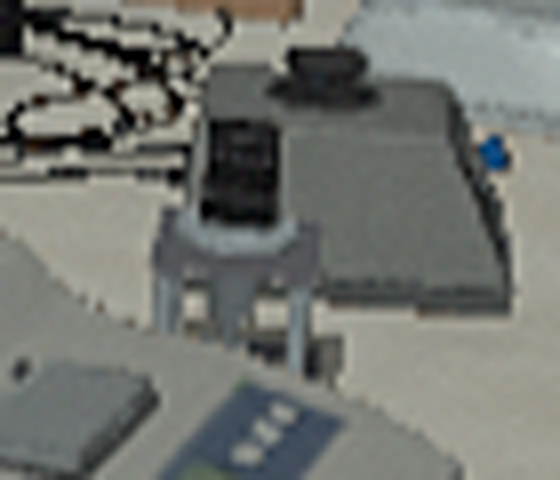

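```bash
cat >> h.py <<'E'
def go(x,y,z,yaw=None):
    o=bot.get_obs(); M=R.from_quat(o['tool_rot']); p=np.array(o['eef_pos'])
    d=M.inv().apply(np.array([x,y,z])-p)/.025
    zz=-M.as_matrix()[:,2]; cur=np.arctan2(-zz[0],zz[1])
    out=[0,0,0]
    if yaw is not None:
        T=np.array([[-np.cos(yaw),0,np.sin(yaw)],[-np.sin(yaw),0,-np.cos(yaw)],[0,-1,0]])  # columns x,y,z
        out=(M.inv()*R.from_matrix(T)).as_rotvec()/np.deg2rad(10)
    print('t',round(o['clock'],2),'p',p.round(4),'yaw',cur.round(4),'F',np.round(o['ft_force'],2),'T',np.round(o['ft_torque'],2),'w',round(o['grip_width'],4))
    print('units',np.round(d,3),'turn',np.round(out,3))
E
python3 - <<'E'
from h import *
c=load('top'); print(ray(c,[(445,237),(378,250),(312,250)],.07))
go(.426,-.3585,.2,.13)
E
```

```text
[[ 0.42431378 -0.44024746  0.07      ]
 [ 0.38046903 -0.20506188  0.07      ]
 [ 0.38057777  0.02156997  0.07      ]]
t 0.1 p [ 0.1513 -0.4759  0.2305] yaw 0.3078 F [-0.16 -0.25 -0.15] T [ 0.02  0.02 -0.01] w 0.0855
units [-11.895   1.222  -1.146] turn [1.100e-02 1.019e+00 1.000e-03]
```

```bash
python3 -m handwheel '[[-2.3,0.2,-0.2,0,0.2,0],[-4.7,0.4,-0.4,0,0.5,0],[-7.1,0.7,-0.7,0,0.8,0],[-9.5,1,-0.9,0,1.02,0],[-11.9,1.22,-1.15,0,1.02,0]]' 0; python3 -m handwheel '[[0,0,0,0,0,0],[0,0,0,0,0,0],[0,0,0,0,0,0],[0,0,0,0,0,0],[0,0,0,0,0,0]]'; python3 -c "
from h import *
go(.426,-.3585,.094,.13);snap('top','t1.png')"
```

```text
clock: 0.72
eef_pos: [0.4277, -0.3578, 0.2]
tool_rot: [-0.046, 0.706, -0.705, 0.045]
ft_force: [0.7, -1.6, 0.5]
grip_width: 0.0422
clock: 1.35
eef_pos: [0.4256, -0.3596, 0.2011]
tool_rot: [0.045, -0.706, 0.706, -0.045]
ft_force: [-0.3, -0.4, 1.3]
grip_width: 0.0429
t 1.35 p [ 0.4256 -0.3596  0.2011] yaw 0.1281 F [-0.31 -0.37  1.26] T [ 0.07 -0.01 -0.01] w 0.0429
units [-0.022  4.285 -0.044] turn [-0.002 -0.011 -0.002]
```

```bash
python3 -m handwheel '[[0,1,0,0,0,0],[0,2,0,0,0,0],[0,3,0,0,0,0],[0,3.8,0,0,0,0],[-0.02,4.27,-0.03,0,0,0]]'; python3 -m handwheel '[[0,0,0,0,0,0],[0,0,0,0,0,0],[0,0,0,0,0,0],[0,0,0,0,0,0],[0,0,0,0,0,0]]' -1;python3 -c "
from h import *
go(.426,-.3585,.094,.13)"
```

```text
clock: 2.02
eef_pos: [0.4261, -0.358, 0.093]
tool_rot: [-0.046, 0.706, -0.705, 0.045]
ft_force: [-0.3, -0.1, 0.2]
grip_width: 0.0427
clock: 2.65
eef_pos: [0.427, -0.3585, 0.0947]
tool_rot: [0.045, -0.705, 0.706, -0.046]
ft_force: [-0.3, 0.6, 1.4]
grip_width: 0.0134
t 2.65 p [ 0.427  -0.3585  0.0947] yaw 0.1297 F [-0.33  0.59  1.43] T [0.04 0.09 0.03] w 0.0134
units [ 0.041  0.03  -0.005] turn [-0.006 -0.002 -0.005]
```

```bash
python3 -m handwheel '[[0,-0.3,0,0,0,0],[0,-1.5,0,0,0,0],[0,-3.5,0,0,0,0],[0,-5.5,0,0,0,0],[0,-7.6,0,0,0,0]]'; python3 -m handwheel '[[0,0,0,0,0,0],[0,0,0,0,0,0],[0,0,0,0,0,0],[0,0,0,0,0,0],[0,0,0,0,0,0]]';python3 -c "
from h import *
go(.33,-.1,.285,.164);go(.35,.1,.285,.164)
snap('side','s2.png');snap('top','t2.png')"
```

```text
clock: 3.28
eef_pos: [0.4262, -0.3577, 0.2855]
tool_rot: [-0.046, 0.706, -0.705, 0.046]
ft_force: [1.9, -0.0, -1.5]
grip_width: 0.0129
clock: 3.9
eef_pos: [0.4264, -0.3579, 0.2831]
tool_rot: [-0.046, 0.706, -0.705, 0.045]
ft_force: [0.0, -1.0, -1.5]
grip_width: 0.0133
t 3.9 p [ 0.4264 -0.3579  0.2831] yaw 0.1298 F [ 0.03 -1.   -1.51] T [0.02 0.04 0.01] w 0.0133
units [  2.488  -0.058 -10.729] turn [ 0.008 -0.196  0.007]
t 3.9 p [ 0.4264 -0.3579  0.2831] yaw 0.1298 F [ 0.03 -1.   -1.51] T [0.02 0.04 0.01] w 0.0133
units [  0.66   -0.049 -18.558] turn [ 0.008 -0.196  0.007]
```

View pics/s2.png

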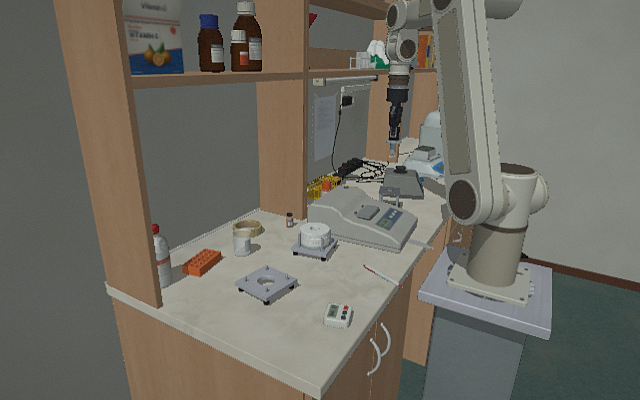

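View pics/t2.png

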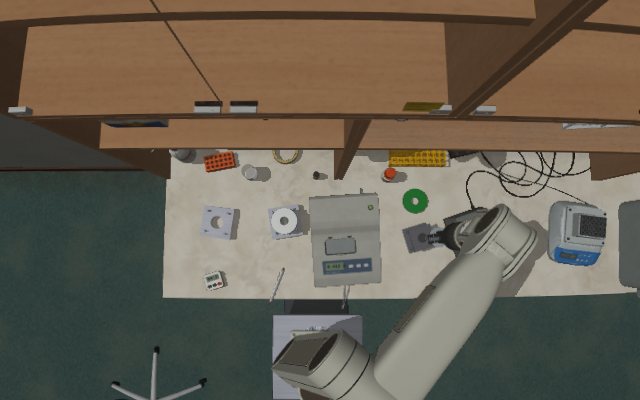

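The side view shows the rod hanging in the gripper at about (392,155), and the stand below it at (389,190) is empty. I'll carry it over now.

```bash
python3 -m handwheel '[[0.6,0,-2,0,0,0],[1.2,0,-4.2,0,0,0],[1.7,0,-6.4,0,-0.1,0],[2.2,0,-8.6,0,-0.2,0],[2.4,0,-10.7,0,-0.2,0]]'; python3 -m handwheel '[[0,0,-2,0,0,0],[-0.6,0,-4,0,0,0],[-1.5,0,-6,0,0,0],[-2,0,-8,0,0,0],[-2,0,-8,0,0,0]]';python3 -c "
from h import *
go(.40,.119,.285,.164);go(.48,.119,.285,.164)"
```

```text
clock: 4.62
eef_pos: [0.3315, -0.0992, 0.2843]
tool_rot: [0.057, -0.705, 0.705, -0.058]
ft_force: [0.9, 0.7, -2.3]
grip_width: 0.013
clock: 5.25
eef_pos: [0.355, 0.0776, 0.2841]
tool_rot: [-0.07, 0.712, -0.696, 0.069]
ft_force: [-0.1, -0.1, -1.7]
grip_width: 0.013
t 5.25 p [0.355  0.0776 0.2841] yaw 0.1973 F [-0.05 -0.08 -1.69] T [-0.05  0.05  0.05] w 0.013
units [-2.091 -0.007 -1.271] turn [0.131 0.191 0.002]
t 5.25 p [0.355  0.0776 0.2841] yaw 0.1973 F [-0.05 -0.08 -1.69] T [-0.05  0.05  0.05] w 0.013
units [-5.229 -0.022 -0.644] turn [0.131 0.191 0.002]
```

```bash
python3 -m handwheel '[[-1.3,0,-0.2,0,1,0],[-2.6,0,-0.4,0.03,2,0],[-3.9,0,-0.5,0.06,3,0],[-5.2,0.5,-0.64,0.13,4,0],[-5.2,1,-0.64,0.13,4.2,0]]'; python3 -m handwheel '[[0,0.5,0,0,0,0],[0,1,0,0,0,0],[0,1.5,0,0,0,0],[0,1.5,0,0,0,0],[0,1.5,0,0,0,0]]';python3 -c "
from h import *
go(.481,.119,.19,-.55);snap('side','s3.png')"
```

```text
clock: 5.88
eef_pos: [0.4314, -0.065, 0.2712]
tool_rot: [0.084, 0.749, -0.651, -0.089]
ft_force: [-0.3, 0.2, -2.5]
grip_width: 0.0135
clock: 6.5
eef_pos: [0.4312, -0.0595, 0.2346]
tool_rot: [0.08, 0.751, -0.65, -0.086]
ft_force: [-0.0, 0.6, -1.1]
grip_width: 0.0133
t 6.5 p [ 0.4312 -0.0595  0.2346] yaw -0.2378 F [-0.    0.62 -1.07] T [-0.14 -0.03 -0.01] w 0.0133
units [-0.322  2.798 -7.086] turn [0.779 1.796 0.268]
```

```bash
python3 -c "
from h import *
st()"
```

```text
{'clock': 6.55, 'joint_pos': [-0.2355, 0.1283, -0.1332, 1.3338, 0.141, 3.1406], 'joint_vel': [-0.0034, -0.0022, 0.0047, -0.0008, -0.0011, -0.0002], 'tau': [0.0115, -32.1258, 25.5318, 0.2301, 0.5561, 0.0003], 'eef_pos': [0.4314, -0.0597, 0.2347], 'tool_rot': [0.0804, 0.7509, -0.6499, -0.0858], 'ft_force': [0.6023, -0.4847, -1.4914], 'ft_torque': [-0.2278, 0.0308, -0.0095], 'grip_width': 0.0135}
```

View pics/s3.png

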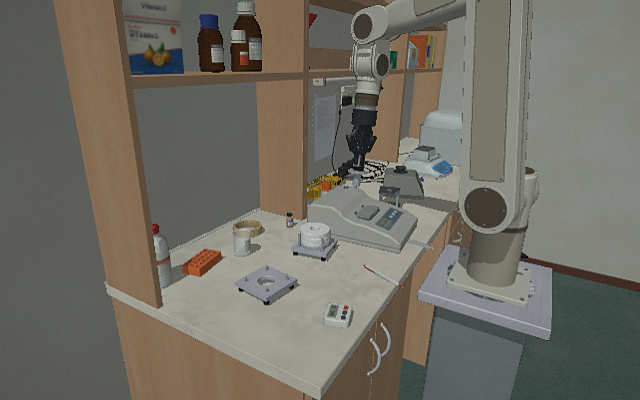

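Joint 6 has reached its limit at 3.14, which tilted the tool. I'll rise and unwind the last joint, since a half turn gives the same grasp.

```bash
python3 -c "
from h import *
go(.40,-.06,.30,.6)"
```

```text
t 6.55 p [ 0.4314 -0.0597  0.2347] yaw -0.238 F [ 0.6  -0.48 -1.49] T [-0.23  0.03 -0.01] w 0.0135
units [ 1.283 -2.597 -0.061] turn [ 0.819 -4.783 -0.206]
```

```bash
python3 -m handwheel '[[0.2,-0.5,0,0.16,-0.96,-0.04],[0.4,-1,0,0.32,-1.9,-0.08],[0.7,-1.6,0,0.48,-2.85,-0.12],[1,-2.1,-0.05,0.64,-3.8,-0.16],[1.28,-2.6,-0.06,0.82,-4.78,-0.2]]'; python3 -c "
from h import *
go(.38,0,.30,1.45); print(bot.get_obs()['joint_pos'])"
```

```text
clock: 7.18
eef_pos: [0.3999, -0.0601, 0.3007]
tool_rot: [0.21, -0.675, 0.675, -0.211]
ft_force: [0.2, -0.2, -2.1]
grip_width: 0.0134
t 7.17 p [ 0.3999 -0.0601  0.3007] yaw 0.6045 F [ 0.16 -0.19 -2.15] T [ 0.03 -0.01 -0.02] w 0.0134
units [-0.71   0.025 -2.432] turn [-1.000e-02 -4.844e+00 -2.000e-03]
[-1.48931163e-01  2.68990717e-02 -6.56760951e-02  1.47646910e+00
 -3.84022574e-04  2.38818231e+00]
```

```bash
python3 -m handwheel '[[-0.1,0,-0.5,0,-0.96,0],[-0.3,0,-1,0,-1.9,0],[-0.4,0,-1.5,0,-2.9,0],[-0.6,0,-2,0,-3.85,0],[-0.7,0,-2.43,0,-4.84,0]]'; python3 -c "
from h import *
go(.42,.08,.25,2.25); print(bot.get_obs()['joint_pos'])"
```

```text
clock: 7.8
eef_pos: [0.3801, 0.0004, 0.3003]
tool_rot: [0.468, -0.529, 0.53, -0.469]
ft_force: [-0.7, 0.5, -1.8]
grip_width: 0.013
t 7.8 p [0.3801 0.0004 0.3003] yaw 1.4495 F [-0.74  0.51 -1.84] T [ 0.02  0.01 -0.03] w 0.013
units [-3.35   2.018  1.195] turn [-1.000e-02 -4.586e+00 -1.000e-03]
[ 6.72613451e-04 -2.21780433e-02 -1.15857674e-01  1.47554937e+00
  6.33555855e-04  1.69272260e+00]
```

```bash
python3 -m handwheel '[[-0.6,0.4,0.2,0,-0.9,0],[-1.3,0.8,0.5,0,-1.8,0],[-2,1.2,0.8,0,-2.8,0],[-2.7,1.6,1,0,-3.7,0],[-3.35,2.02,1.2,0,-4.59,0]]'; python3 -c "
from h import *
go(.481,.119,.21,2.6)"
```

```text
clock: 8.43
eef_pos: [0.421, 0.0799, 0.2495]
tool_rot: [-0.638, 0.305, -0.305, 0.638]
ft_force: [-0.1, 0.1, -2.2]
grip_width: 0.0133
t 8.43 p [0.421  0.0799 0.2495] yaw 2.25 F [-0.14  0.11 -2.19] T [-0.01 -0.01 -0.02] w 0.0133
units [0.292 1.585 2.847] turn [-0.009 -2.005  0.003]
```

```bash
python3 -m handwheel '[[0.06,0.3,0.5,0,-0.4,0],[0.1,0.6,1.1,0,-0.8,0],[0.2,0.9,1.7,0,-1.2,0],[0.25,1.3,2.3,0,-1.6,0],[0.29,1.58,2.84,0,-2,0]]';  python3 -m handwheel '[[0,0,0,0,0,0],[0,0,0,0,0,0],[0,0,0,0,0,0],[0,0,0,0,0,0],[0,0,0,0,0,0]]'; python3 -c "
from h import *
go(.481,.119,.18,2.6)
for n in('side','top'):
  c=snap(n,n+'4.png'); u=px(c,[[.481,.119,.1]])[0].astype(int);print(n,u)
  cv2.imwrite('pics/z4'+n+'.png',cv2.resize(c['color'][u[1]-60:u[1]+60,u[0]-50:u[0]+50,::-1],None,fx=5,fy=5,interpolation=cv2.INTER_CUBIC))
"
```

```text
clock: 9.05
eef_pos: [0.4811, 0.1183, 0.2098]
tool_rot: [-0.681, 0.19, -0.191, 0.681]
ft_force: [0.9, 0.1, -2.7]
grip_width: 0.0129
clock: 9.68
eef_pos: [0.4803, 0.1175, 0.21]
tool_rot: [-0.681, 0.191, -0.192, 0.681]
ft_force: [-0.3, 1.0, -2.7]
grip_width: 0.013
t 9.68 p [0.4803 0.1175 0.21  ] yaw 2.593 F [-0.32  0.98 -2.74] T [ 0.05 -0.03 -0.03] w 0.013
units [-0.01   1.199  0.065] turn [-0.003 -0.04   0.001]
side [314 220]
top [283 220]
```

View pics/z4side.png

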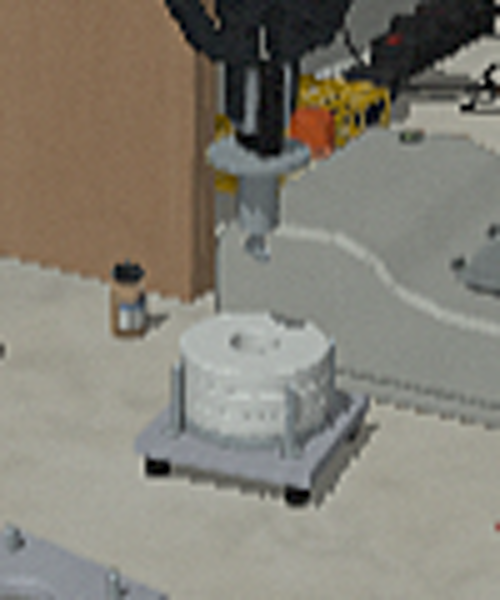

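View pics/z4top.png

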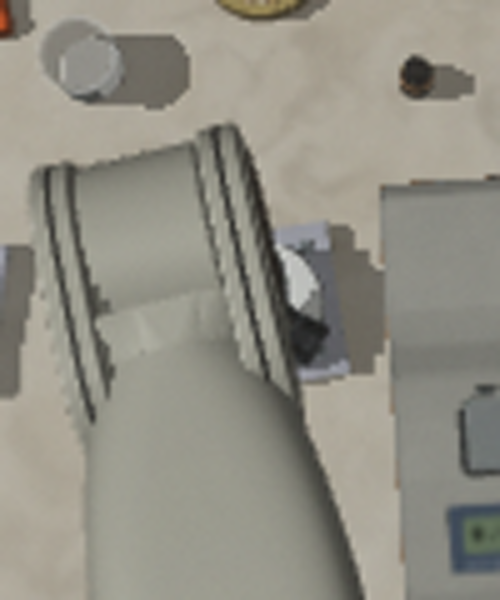

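```bash
cat > ov.py <<'E'
from meas import *
def overlay(cam,f,stack=(.481,.119),rod=None,foot=0,yaw=0,win=(264,160,100,120),k=7,plates=()):
    c=load(cam); x,y,w,h=win; I=cv2.resize(c['color'][y:y+h,x:x+w,::-1],None,fx=k,fy=k,interpolation=cv2.INTER_CUBIC)
    def dr(P,col,cl=True):
        q=((px(c,P)-[x,y]+.5)*k-.5); cv2.polylines(I,[(q*16).round().astype(np.int32)],cl,col,1,cv2.LINE_AA,4)
    def circ(p,r,z,col):
        dr(tf(disc(r,z,z)[:48],(p[0],p[1],0)),col)
    if stack is not None:
        circ(stack,.045,.076,(0,0,255));circ(stack,.0145,.076,(0,0,255));circ(stack,.045,.034,(0,0,255))
    for p in plates:
        dr(tf(np.array([[-.055,-.055,.026],[.055,-.055,.026],[.055,.055,.026],[-.055,.055,.026]]),p),(255,0,255)); circ(p,.022,.026,(255,0,255))
    if rod is not None:
        z=foot
        for r,h0 in((.03,.06),(.03,.066),(.012,.0185),(.012,.06)): circ(rod,r,z+h0,(0,255,0))
        B=tf(box(.024,.008,z,z+.007),(rod[0],rod[1],yaw)); dr(B[[0,2,6,4]],(0,255,0)); dr(B[[1,3,7,5]],(0,255,0))
    cv2.imwrite('pics/'+f,I)
E
python3 -c "
from ov import *
overlay('side','ov4.png',rod=(.4808,.1183),foot=.131,yaw=2.6,plates=[(.4803,.1183,.164)])"
```

```text
(no output)
```

View pics/ov4.png

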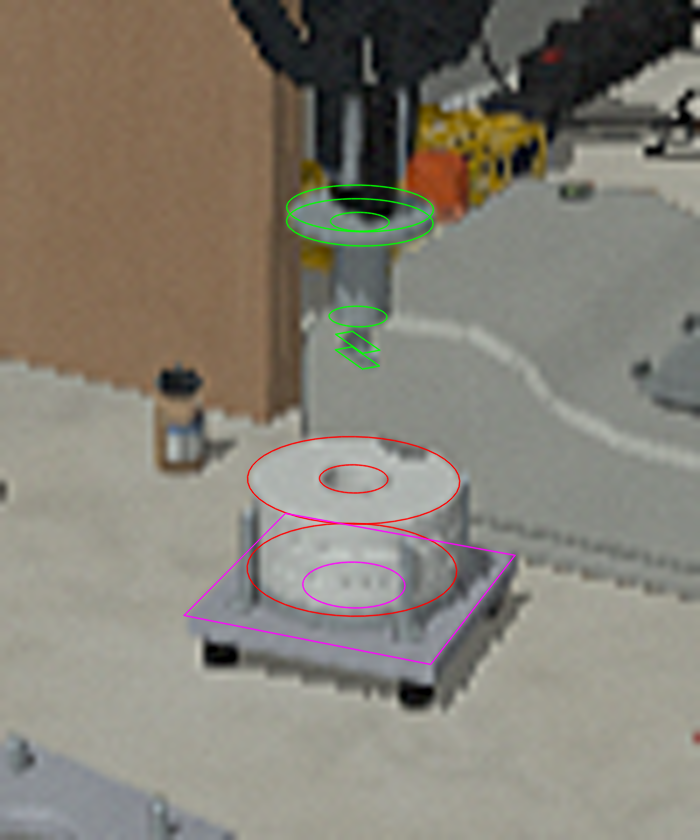

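```bash
python3 - <<'E'
from ov import *
c=load('side'); im=c['color'].astype(float); g=im.mean(2)
for r in (225,232,238): print(r,g[r,290:342].astype(int))
for r in (196,200,203): print(r,im[r,304:330].mean(1).astype(int))
print(g[185:196,296:334].astype(int))
E
```

```text
225 [100 118  74  79 126 119 166 160 157 158 154 158 171 179 178 178 176 173
 177 177 181 177 177 181 184 180 182 176 179 182 187 132 134 135 132 185
 179 148 130 137 137 135 138 140 139 136 136 138 140 139 138 138]
232 [157 155 158 157 156 158 157 158 153 165 121 153 171 180 181 184 181 175
 178 175 174 178 180 176 178 177 178 176 176 178 177 176 176 178 179 180
 168 153 106 101  90 147 143 137 136 137 137 138 140 136 136 138]
238 [152 152 156 156 156 158 153 156 124 124  77 160 161 163 168 174 188 179
 179 165 162 184 184 183 175 176 182 176 177 170 157 122 118 139 168 142
 129 122 111 103  97  81  91 114 134 140 134 127 131 136 138 137]
196 [ 79  76  78  60  69  68  55  63  89  96  95 100  96  93  90  70  92 124
 125 129 133 132 128 129 132 134]
200 [ 88  75  76  97  94  94  96  78 101  94  98 100  98  98  87  86 140 132
 134 129 133 132 134 136 134 135]
203 [ 89  77  75  99  94  93 100 100 120 136 130 131 123 100  79  89 138 131
 133 130 131 135 133 135 135 132]
[[109 111 112 111 107 106 107  72  77  74  81  41  68  59 101  63  84 123
  120  48  21  21  24  18  33 115  68  84  80
[... 930 characters left out ...]
  85 120 139 134 132 128  96 102 102 107 105 137 135
  135 132]
 [109 108 111 109 108 110  90  74  73  98 103 130 133 132 135 129 131 134
  134 139 119 119 140 138 135 129 119 118  95  85 147 135 129 137 135 132
  130 133]
 [109 107 111 110 106 105  92  68  74  73  80 114 110 119 141 132 136 137
  135 139 134 135 137 124 124 113  89  97 104 118 156 136 134 134 132 134
  135 132]
 [110 110 114 108 109 110  92  71  73  76  80  70  82  92 120 116 118 123
  124 122 119 117 112 106 106 109 112 128 147 125 131 133 133 135 134 133
  129 133]
 [111 109 111 111 109 109  89  73  78  77  75  74  64  55  51  70  82 102
  102 104 100 101  93  79  83 116 139 147 129 130 132 130 131 131 134 132
  133 133]]
```

```bash
python3 - <<'E'
from ov import *
overlay('side','ov5.png',rod=None,win=(292,214,46,42),k=16)
overlay('side','ov6.png',stack=None,win=(292,214,46,42),k=16)
a=cv2.imread('pics/ov5.png')[:, :];b=cv2.imread('pics/ov6.png'); cv2.imwrite('pics/ov56.png',cv2.resize(np.hstack([b,a]),None,fx=.54,fy=.54))
E
```

```text
(no output)
```

View pics/ov56.png

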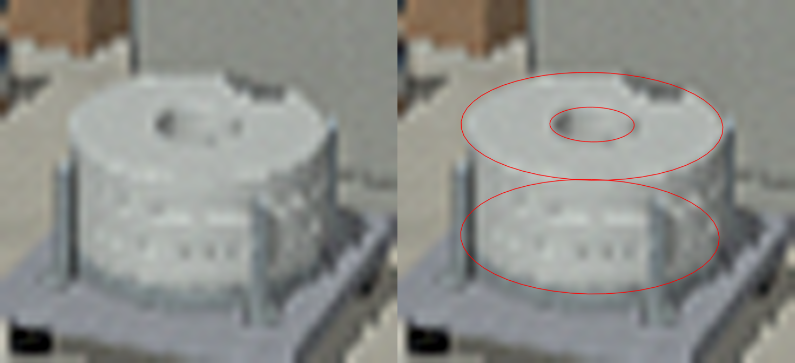

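```bash
python3 -c "
from h import *
go(.4797,.1182,.16,2.62)"
```

```text
t 9.78 p [0.4804 0.1175 0.2099] yaw 2.5932 F [-0.05  0.42 -1.58] T [-0.02 -0.   -0.02] w 0.0134
units [-0.038  1.994  0.007] turn [-0.002 -0.154  0.001]
```

```bash
python3 -m handwheel '[[0,0.5,0,0,0,0],[0,1,0,0,-0.1,0],[0,1.4,0,0,-0.15,0],[-0.03,1.8,0,0,-0.15,0],[-0.03,2,0.01,0,-0.15,0]]';  python3 -m handwheel '[[0,0.07,0,0,0,0],[0,0.14,0,0,0,0],[0,0.21,0,0,0,0],[0,0.28,0,0,0,0],[0,0.35,0,0,0,0]]'; python3 -c "
from h import *
go(.4797,.1182,.113,2.62)
c=snap('side','s6.png')
from ov import *
overlay('side','ov7.png',rod=bot.get_obs()['eef_pos'][:2],foot=bot.get_obs()['eef_pos'][2]-.079,yaw=2.62,win=(286,170,60,80),k=9)"
```

```text
clock: 10.4
eef_pos: [0.4794, 0.1181, 0.1587]
tool_rot: [0.683, -0.183, 0.182, -0.683]
ft_force: [1.0, 0.3, -1.9]
grip_width: 0.0131
clock: 11.02
eef_pos: [0.48, 0.1182, 0.151]
tool_rot: [-0.683, 0.182, -0.183, 0.683]
ft_force: [1.0, -0.1, -2.5]
grip_width: 0.0129
t 11.03 p [0.48   0.1182 0.151 ] yaw 2.6196 F [ 0.99 -0.07 -2.51] T [-0.03  0.02  0.  ] w 0.0129
units [-0.008  1.52  -0.007] turn [-0.003 -0.003  0.001]
```

View pics/ov7.png

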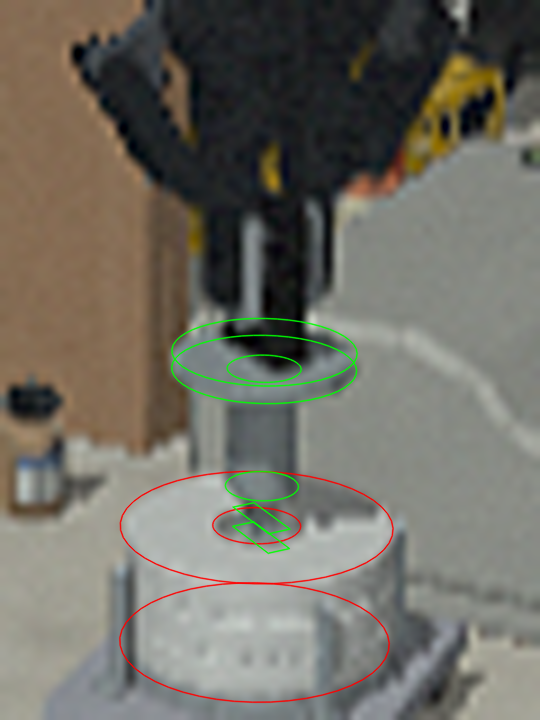

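The foot is in the ring hole at about (315,228) and meets no force. I'll keep going down slowly.

```bash
python3 -m handwheel '[[0,0.07,0,0,0,0],[0,0.14,0,0,0,0],[0,0.21,0,0,0,0],[0,0.28,0,0,0,0],[0,0.35,0,0,0,0]]'; python3 -m handwheel '[[0,0.07,0,0,0,0],[0,0.14,0,0,0,0],[0,0.21,0,0,0,0],[0,0.28,0,0,0,0],[0,0.35,0,0,0,0]]';python3 -c "
from h import *
go(.4797,.1182,.113,2.62)"
```

```text
clock: 11.7
eef_pos: [0.4799, 0.1182, 0.1421]
tool_rot: [-0.683, 0.182, -0.182, 0.683]
ft_force: [-0.3, -0.1, -1.9]
grip_width: 0.0134
clock: 12.32
eef_pos: [0.4799, 0.1182, 0.1333]
tool_rot: [-0.683, 0.182, -0.182, 0.683]
ft_force: [-0.2, -0.5, -2.0]
grip_width: 0.0133
t 12.32 p [0.4799 0.1182 0.1333] yaw 2.6196 F [-0.24 -0.52 -1.98] T [ 0.02 -0.04 -0.02] w 0.0133
units [-0.006  0.813 -0.005] turn [-0.001 -0.003 -0.001]
```

```bash
python3 -m handwheel '[[0,0.07,0,0,0,0],[0,0.14,0,0,0,0],[0,0.21,0,0,0,0],[0,0.28,0,0,0,0],[0,0.35,0,0,0,0]]'; python3 -m handwheel '[[0,0.06,0,0,0,0],[0,0.12,0,0,0,0],[0,0.18,0,0,0,0],[0,0.24,0,0,0,0],[0,0.30,0,0,0,0]]';python3 -c "
from h import *
go(.4797,.1182,.113,2.62)"
```

```text
clock: 12.95
eef_pos: [0.4799, 0.1182, 0.1246]
tool_rot: [-0.683, 0.182, -0.183, 0.683]
ft_force: [0.0, 0.8, -2.0]
grip_width: 0.0132
clock: 13.58
eef_pos: [0.4799, 0.1182, 0.1171]
tool_rot: [-0.683, 0.182, -0.182, 0.683]
ft_force: [-1.0, 0.4, -2.6]
grip_width: 0.0132
t 13.57 p [0.4799 0.1182 0.1171] yaw 2.6196 F [-1.02  0.37 -2.57] T [-0.05 -0.01  0.01] w 0.0132
units [-0.007  0.165 -0.005] turn [-0.002 -0.003 -0.   ]
```

```bash
python3 -m handwheel '[[0,0.03,0,0,0,0],[0,0.06,0,0,0,0],[0,0.09,0,0,0,0],[0,0.12,0,0,0,0],[0,0.12,0,0,0,0]]'; python3 -m handwheel '[[0,0.015,0,0,0,0],[0,0.03,0,0,0,0],[0,0.045,0,0,0,0],[0,0.06,0,0,0,0],[0,0.06,0,0,0,0]]'
```

```text
clock: 14.2
eef_pos: [0.4799, 0.1182, 0.1141]
tool_rot: [-0.683, 0.182, -0.182, 0.683]
ft_force: [0.6, 0.2, -2.2]
grip_width: 0.0136
clock: 14.82
eef_pos: [0.4802, 0.1182, 0.1136]
tool_rot: [-0.683, 0.182, -0.183, 0.683]
ft_force: [-2.0, -0.9, 5.7]
grip_width: 0.0137
```

Contact at TCP z 0.1136 with a push of about 8 N, so the foot is resting on the plate. I'll turn in 10° steps under this light push.

```bash
python3 -m handwheel '[[0,0,0,0,-0.5,0],[0,0,0,0,-1,0],[0,0,0,0,-1,0],[0,0,0,0,-1,0],[0,0,0,0,-1,0]]'; python3 -m handwheel '[[0,0,0,0,-0.5,0],[0,0,0,0,-1,0],[0,0,0,0,-1,0],[0,0,0,0,-1,0],[0,0,0,0,-1,0]]'; python3 -c "
from h import *
go(.4797,.1182,.113,2.62)"
```

```text
clock: 15.45
eef_pos: [0.4809, 0.1187, 0.1135]
tool_rot: [-0.696, 0.122, -0.123, 0.697]
ft_force: [-0.9, 0.8, 5.2]
grip_width: 0.0132
clock: 16.08
eef_pos: [0.481, 0.1188, 0.1135]
tool_rot: [-0.704, 0.061, -0.063, 0.705]
ft_force: [1.3, 1.2, 5.1]
grip_width: 0.0136
t 16.07 p [0.481  0.1188 0.1135] yaw 2.9665 F [1.34 1.19 5.1 ] T [ 0.45 -0.25 -0.05] w 0.0136
units [-0.049  0.019 -0.032] turn [-0.013  1.985  0.011]
```

```bash
python3 -m handwheel '[[0,0,0,0,-0.5,0],[0,0,0,0,-1,0],[0,0,0,0,-1,0],[0,0,0,0,-1,0],[0,0,0,0,-1,0]]'; python3 -m handwheel '[[0,0,0,0,-0.5,0],[0,0,0,0,-1,0],[0,0,0,0,-1,0],[0,0,0,0,-1,0],[0,0,0,0,-1,0]]'; python3 -c "
from h import *
go(.4797,.1182,.113,2.62)"
```

```text
clock: 16.7
eef_pos: [0.4809, 0.1186, 0.1133]
tool_rot: [-0.707, -0.0, -0.001, 0.707]
ft_force: [1.5, 1.7, 5.9]
grip_width: 0.0136
clock: 17.32
eef_pos: [0.4792, 0.1178, 0.112]
tool_rot: [0.705, 0.061, -0.062, -0.704]
ft_force: [-0.0, -0.6, -2.8]
grip_width: 0.0134
t 17.32 p [0.4792 0.1178 0.112 ] yaw -2.967 F [-0.01 -0.6  -2.81] T [-0.25  0.05 -0.03] w 0.0134
units [ 0.024 -0.039  0.014] turn [ 0.007  3.989 -0.009]
```

The force fell to −2.8 N and the rod dropped 1.5 mm at a yaw of about 0.175 rad, so the slot is found. I'll lower it through.

```bash
python3 -m handwheel '[[0,0.04,0,0,0,0],[0,0.08,0,0,0,0],[0,0.12,0,0,0,0],[0,0.16,0,0,0,0],[0,0.2,0,0,0,0]]'; python3 -c "
from h import *
go(.4797,.1182,.0965)"
```

```text
clock: 17.95
eef_pos: [0.48, 0.1182, 0.1077]
tool_rot: [-0.704, -0.062, 0.062, 0.704]
ft_force: [0.6, -2.3, -1.7]
grip_width: 0.013
t 17.95 p [0.48   0.1182 0.1077] yaw -2.9656 F [ 0.65 -2.3  -1.65] T [-0.48 -0.09 -0.02] w 0.013
units [-0.014  0.449  0.003] turn [0 0 0]
```

```bash
python3 -m handwheel '[[0,0.05,0,0,0,0],[0,0.1,0,0,0,0],[0,0.15,0,0,0,0],[0,0.2,0,0,0,0],[0,0.25,0,0,0,0]]'; python3 -m handwheel '[[0,0.04,0,0,0,0],[0,0.08,0,0,0,0],[0,0.12,0,0,0,0],[0,0.16,0,0,0,0],[0,0.16,0,0,0,0]]'; python3 -c "
from h import *
go(.4797,.1182,.0965)"
```

```text
clock: 18.58
eef_pos: [0.4799, 0.1183, 0.1013]
tool_rot: [-0.704, -0.062, 0.062, 0.704]
ft_force: [0.3, -0.8, -2.1]
grip_width: 0.0134
clock: 19.2
eef_pos: [0.4798, 0.1184, 0.0974]
tool_rot: [-0.704, -0.062, 0.062, 0.705]
ft_force: [0.5, 0.2, -2.8]
grip_width: 0.0134
t 19.2 p [0.4798 0.1184 0.0974] yaw -2.9653 F [ 0.49  0.19 -2.82] T [-0.03 -0.01 -0.03] w 0.0134
units [-0.006  0.034 -0.007] turn [0 0 0]
```

```bash
python3 -m handwheel '[[0,0.02,0,0,0,0],[0,0.04,0,0,0,0],[0,0.06,0,0,0,0],[0,0.08,0,0,0,0],[0,0.08,0,0,0,0]]'; python3 -m handwheel '[[0,0.01,0,0,0,0],[0,0.02,0,0,0,0],[0,0.03,0,0,0,0],[0,0.04,0,0,0,0],[0,0.04,0,0,0,0]]'
```

```text
clock: 19.82
eef_pos: [0.48, 0.1182, 0.0957]
tool_rot: [-0.704, -0.062, 0.062, 0.704]
ft_force: [-1.6, -0.4, 0.3]
grip_width: 0.013
clock: 20.45
eef_pos: [0.4801, 0.1183, 0.0956]
tool_rot: [-0.704, -0.063, 0.062, 0.704]
ft_force: [-4.0, -0.7, 7.1]
grip_width: 0.0134
```

The shoulder touches the plate at TCP z 0.0956. I'll rise 1.6 mm and make the quarter turn.

```bash
python3 -m handwheel '[[0,-0.05,0,0,0,0],[0,-0.1,0,0,0,0],[0,-0.115,0,0,0,0],[0,-0.115,0,0,0,0],[0,-0.115,0,0,0,0]]'; python3 -m handwheel '[[0,0,0,0,-0.8,0],[0,0,0,0,-1.6,0],[0,0,0,0,-2.5,0],[0,0,0,0,-3.4,0],[0,0,0,0,-4.2,0]]';  python3 -c "
from h import *
go(.4799,.1183,.0972,.175+1.571-2*np.pi)"
```

```text
clock: 21.08
eef_pos: [0.4799, 0.1182, 0.0972]
tool_rot: [-0.704, -0.062, 0.062, 0.704]
ft_force: [0.1, -1.0, -2.8]
grip_width: 0.0132
clock: 21.7
eef_pos: [0.4801, 0.118, 0.0973]
tool_rot: [0.635, 0.312, -0.312, -0.634]
ft_force: [-0.3, -1.2, -3.6]
grip_width: 0.0136
t 21.7 p [0.4801 0.118  0.0973] yaw -2.2279 F [-0.34 -1.17 -3.64] T [-0.17 -0.09 -0.  ] w 0.0136
units [0.005 0.004 0.013] turn [2.0000e-03 1.3231e+01 4.0000e-03]
```

```bash
python3 -m handwheel '[[0,0,0,0,-1,0],[0,0,0,0,-2,0],[0,0,0,0,-3,0],[0,0,0,0,-4,0],[0,0,0,0,-4.85,0]]';  python3 -m handwheel '[[0,-0.02,0,0,0,0],[0,-0.05,0,0,0,0],[0,-0.08,0,0,0,0],[0,-0.11,0,0,0,0],[0,-0.14,0,0,0,0]]';python3 -c "
from h import *
go(.4799,.1183,.2,-1.38); print(bot.get_obs()['joint_pos'])"
```

```text
clock: 22.32
eef_pos: [0.4805, 0.118, 0.0975]
tool_rot: [0.451, 0.545, -0.545, -0.45]
ft_force: [0.6, -1.5, -2.5]
grip_width: 0.0133
clock: 22.95
eef_pos: [0.4794, 0.1183, 0.1005]
tool_rot: [-0.451, -0.544, 0.544, 0.452]
ft_force: [0.4, -0.3, -4.8]
grip_width: 0.0135
t 22.95 p [0.4794 0.1183 0.1005] yaw -1.3861 F [ 0.35 -0.34 -4.77] T [0.02 0.05 0.03] w 0.0135
units [-2.000e-03 -3.981e+00 -1.700e-02] turn [-0.006 -0.035  0.003]
[ 2.41570693e-01  3.28188744e-01 -2.35300199e-01  1.00837333e+00
  6.10602431e-04 -1.51389002e+00]
```

```bash
python3 -m handwheel '[[0,-0.1,0,0,0,0],[0,-0.2,0,0,0,0],[0,-0.3,0,0,0,0],[0,-0.4,0,0,0,0],[0,-0.5,0,0,0,0]]';  python3 -c "
from h import *
go(.4799,.1183,.2,-1.38); snap('side','s8.png')
from ov import *
overlay('side','ov8.png',stack=None,win=(276,160,80,100),k=6)"
```

```text
clock: 23.58
eef_pos: [0.48, 0.1182, 0.1136]
tool_rot: [0.452, 0.544, -0.544, -0.452]
ft_force: [0.0, -0.1, -4.9]
grip_width: 0.0133
t 23.57 p [0.48   0.1182 0.1136] yaw -1.386 F [ 0.05 -0.1  -4.86] T [-0.01  0.02  0.01] w 0.0133
units [ 3.000e-03 -3.458e+00  1.000e-03] turn [ 0.002 -0.034  0.001]
```

View pics/ov8.png

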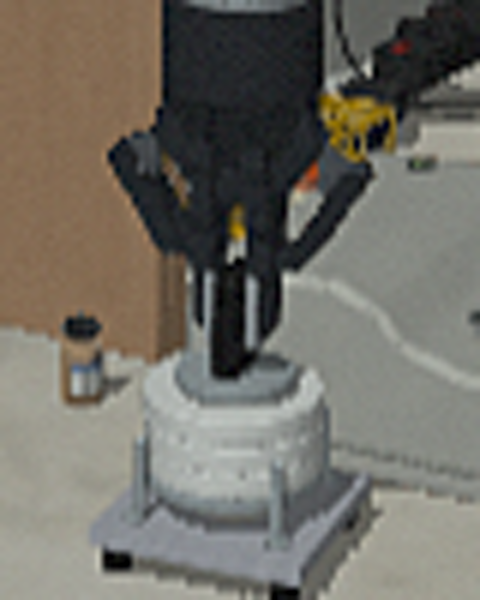

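The stack is rising on the rod; the ring sides are clear at about (315,235) and the collar sits above the top ring. I'll lift on.

```bash
python3 -m handwheel '[[0,-0.2,0,0,0,0],[0,-0.5,0,0,0,0],[0,-0.8,0,0,0,0],[0,-1.1,0,0,0,0],[0,-1.4,0,0,0,0]]';python3 -m handwheel '[[0,-0.3,0,0,0,0],[0,-0.6,0,0,0,0],[0,-0.9,0,0,0,0],[0,-1.15,0,0,0,0],[0,-1.3,0,0,0,0]]';  python3 -c "
from h import *
go(.4773,.3607,.175,-1.386); snap('side','s9.png')
from ov import *
overlay('side','ov9.png',stack=None,win=(276,140,80,120),k=5)"
```

```text
clock: 24.25
eef_pos: [0.48, 0.1182, 0.149]
tool_rot: [0.452, 0.544, -0.544, -0.452]
ft_force: [-0.1, 0.6, -5.3]
grip_width: 0.0132
clock: 24.88
eef_pos: [0.4801, 0.1183, 0.1813]
tool_rot: [0.452, 0.544, -0.544, -0.452]
ft_force: [-0.3, -0.6, -5.1]
grip_width: 0.0133
t 24.88 p [0.4801 0.1183 0.1813] yaw -1.386 F [-0.33 -0.58 -5.12] T [ 0.01 -0.   -0.04] w 0.0133
units [ 9.553  0.255 -1.673] turn [ 0.003 -0.     0.001]
```

View pics/ov9.png

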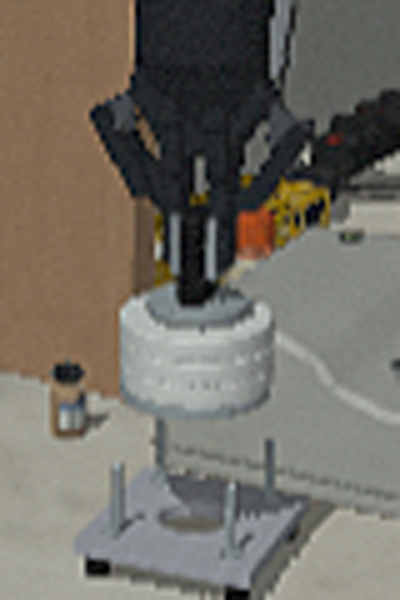

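The whole stack and its plate hang clear at about (315,210), with empty posts below. I'll carry it gently to the draining stand.

```bash
python3 -m handwheel '[[0.1,0,-0.02,0,0,0],[0.3,0,-0.05,0,0,0],[0.6,0,-0.1,0,0,0],[1,0,-0.17,0,0,0],[1.45,0,-0.25,0,0,0]]';python3 -m handwheel '[[0.5,0,-0.09,0,0,0],[1,0,-0.17,0,0,0],[1.5,0,-0.26,0,0,0],[2,0,-0.35,0,0,0],[2.5,0,-0.43,0,0,0]]';python3 -m handwheel '[[0.5,0,-0.09,0,0,0],[1,0,-0.17,0,0,0],[1.5,0,-0.26,0,0,0],[2,0,-0.35,0,0,0],[2.5,0,-0.43,0,0,0]]';  python3 -c "
from h import *
go(.477,.3605,.175,-1.386)"
```

```text
clock: 25.55
eef_pos: [0.4793, 0.1559, 0.1808]
tool_rot: [0.452, 0.544, -0.544, -0.452]
ft_force: [0.3, 0.2, -5.1]
grip_width: 0.0135
clock: 26.18
eef_pos: [0.4785, 0.2193, 0.1808]
tool_rot: [0.452, 0.544, -0.544, -0.452]
ft_force: [0.4, 0.6, -4.7]
grip_width: 0.0132
clock: 26.8
eef_pos: [0.4775, 0.2827, 0.1808]
tool_rot: [0.452, 0.544, -0.544, -0.452]
ft_force: [0.1, -0.5, -5.7]
grip_width: 0.0131
t 26.8 p [0.4775 0.2827 0.1808] yaw -1.386 F [ 0.11 -0.45 -5.74] T [ 0.04  0.05 -0.02] w 0.0131
units [ 3.064  0.234 -0.55 ] turn [ 0.001 -0.     0.001]
```

```bash
python3 -m handwheel '[[0.5,0,-0.09,0,0,0],[1,0,-0.17,0,0,0],[1.45,0,-0.26,0,0,0],[1.85,0,-0.33,0,0,0],[2.2,0,-0.39,0,0,0]]';python3 -m handwheel '[[0.3,0.2,-0.05,0,0,0],[0.55,0.5,-0.1,0,0,0],[0.75,0.8,-0.14,0,0,0],[0.86,1,-0.16,0,0,0],[0.86,1.1,-0.16,0,0,0]]';  python3 -c "
from h import *
go(.477,.3605,.12,-1.386)
for n in('side','top'):
  c=snap(n,n+'10.png')
o=bot.get_obs()['eef_pos']
from ov import *
u=px(load('side'),[[.477,.36,.08]])[0].astype(int); print(u)
overlay('side','ov10.png',stack=None,rod=o[:2],foot=o[2]-.08,yaw=-1.386,win=(u[0]-50,u[1]-65,100,115),k=6,plates=[(.4773,.3607,-.135)])"
```

```text
clock: 27.42
eef_pos: [0.477, 0.3383, 0.1808]
tool_rot: [0.452, 0.544, -0.544, -0.452]
ft_force: [0.8, 0.0, -4.4]
grip_width: 0.0137
clock: 28.05
eef_pos: [0.4768, 0.3594, 0.1527]
tool_rot: [-0.452, -0.544, 0.544, 0.452]
ft_force: [-0.5, 0.2, -4.3]
grip_width: 0.0133
t 28.05 p [0.4768 0.3594 0.1527] yaw -1.3859 F [-0.52  0.19 -4.26] T [ 0.02 -0.03 -0.01] w 0.0133
units [ 0.041  1.308 -0.017] turn [-0.004  0.001 -0.002]
[265 260]
```

View pics/ov10.png

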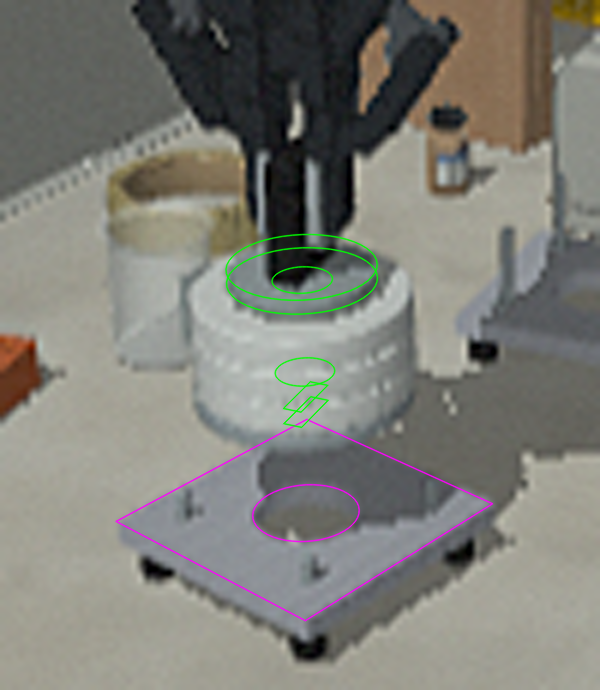

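View pics/top10.png

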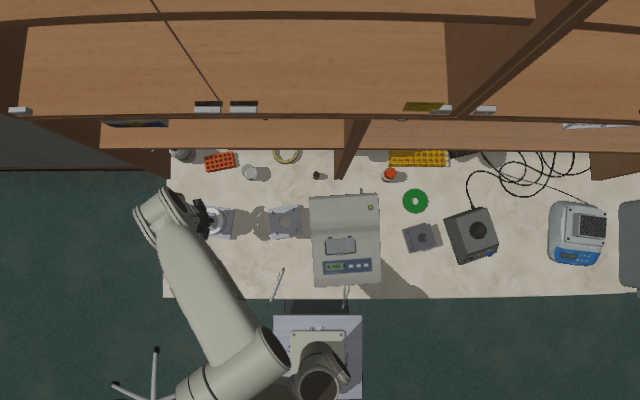

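```bash
python3 - <<'E'
from ov import *
c=load('side'); I=cv2.resize(c['color'][210:300,220:310,::-1],None,fx=7,fy=7,interpolation=cv2.INTER_CUBIC)
for z,r,col in((.0797,.045,(0,0,255)),(.0877+.042,.045,(0,255,0)),(.0877,.045,(0,255,255))):
    q=((px(c,tf(disc(r,z,z)[:48],(.4768,.3597,0)))-[220,210]+.5)*7-.5); cv2.polylines(I,[(q*16).round().astype(np.int32)],True,col,1,cv2.LINE_AA,4)
cv2.imwrite('pics/ov11.png',I)
E
```

```text
(no output)
```

View pics/ov11.png

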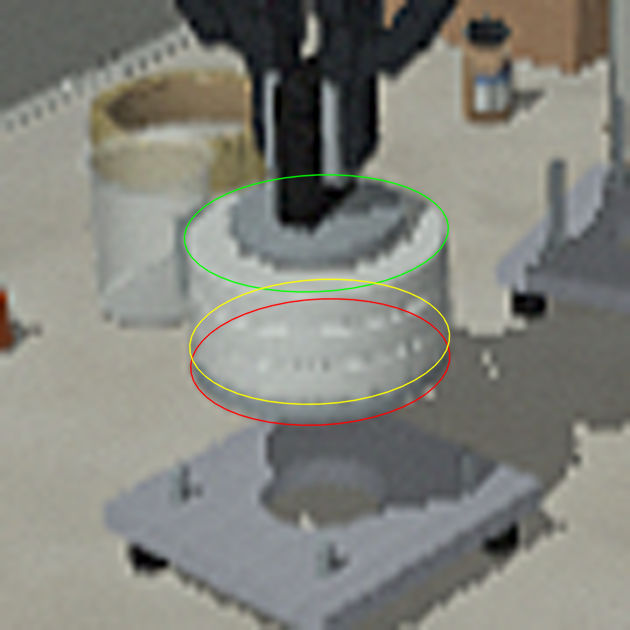

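The stack and plate sit centred under the rod within about 1 mm. I'll lower them.

```bash
python3 -m handwheel '[[0,0.3,0,0,0,0],[0.02,0.6,0,0,0,0],[0.03,0.9,-0.01,0,0,0],[0.03,1.15,-0.01,0,0,0],[0.03,1.3,-0.01,0,0,0]]';python3 -m handwheel '[[0,0.07,0,0,0,0],[0,0.14,0,0,0,0],[0,0.21,0,0,0,0],[0,0.28,0,0,0,0],[0,0.35,0,0,0,0]]';  python3 -c "
from h import *
go(.477,.3605,.0991)
c=snap('side','s12.png');cv2.imwrite('pics/z12.png',cv2.resize(c['color'][210:300,220:310,::-1],None,fx=7,fy=7,interpolation=cv2.INTER_CUBIC))"
```

```text
clock: 28.78
eef_pos: [0.4769, 0.3602, 0.1202]
tool_rot: [-0.452, -0.544, 0.544, 0.452]
ft_force: [0.2, -1.0, -4.9]
grip_width: 0.0133
clock: 29.4
eef_pos: [0.4772, 0.3604, 0.1121]
tool_rot: [0.452, 0.544, -0.544, -0.452]
ft_force: [0.3, 0.2, -5.7]
grip_width: 0.0134
t 29.4 p [0.4772 0.3604 0.1121] yaw -1.386 F [ 0.32  0.24 -5.68] T [-0.04 -0.    0.02] w 0.0134
units [0.007 0.52  0.005] turn [0 0 0]
```

View pics/z12.png

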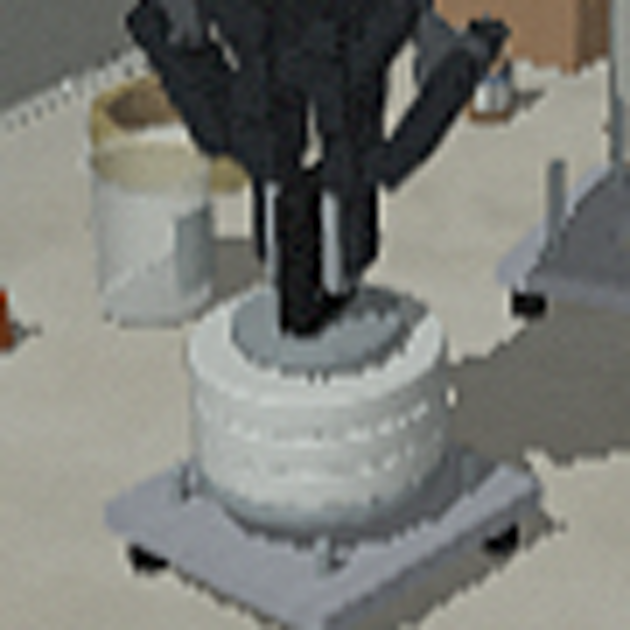

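The stack is entering between the short posts and looks centred. I'll bring it down slowly.

```bash
python3 -m handwheel '[[0,0.07,0,0,0,0],[0,0.14,0,0,0,0],[0,0.21,0,0,0,0],[0,0.28,0,0,0,0],[0,0.35,0,0,0,0]]';python3 -m handwheel '[[0,0.04,0,0,0,0],[0,0.08,0,0,0,0],[0,0.12,0,0,0,0],[0,0.16,0,0,0,0],[0,0.2,0,0,0,0]]';  python3 -c "
from h import *
go(.477,.3605,.0965)"
```

```text
clock: 30.08
eef_pos: [0.4771, 0.3603, 0.1033]
tool_rot: [0.452, 0.544, -0.544, -0.452]
ft_force: [0.1, -0.3, -5.4]
grip_width: 0.0136
clock: 30.7
eef_pos: [0.4774, 0.3604, 0.0988]
tool_rot: [0.452, 0.544, -0.544, -0.452]
ft_force: [0.5, -0.4, -1.6]
grip_width: 0.0133
t 30.7 p [0.4774 0.3604 0.0988] yaw -1.386 F [ 0.54 -0.38 -1.63] T [-0.18  0.    0.01] w 0.0133
units [0.006 0.092 0.017] turn [0 0 0]
```

The load has come off the rod at z 0.0988, as predicted. Next I'll lower the rod until its shoulder rests on the plate.

```bash
python3 -m handwheel '[[0,0.03,0,0,0,0],[0,0.06,0,0,0,0],[0,0.09,0,0,0,0],[0,0.1,0,0,0,0],[0,0.1,0,0,0,0]]';python3 -m handwheel '[[0,0.01,0,0,0,0],[0,0.02,0,0,0,0],[0,0.03,0,0,0,0],[0,0.03,0,0,0,0],[0,0.03,0,0,0,0]]'
```

```text
clock: 31.32
eef_pos: [0.4771, 0.3604, 0.0958]
tool_rot: [0.452, 0.544, -0.544, -0.452]
ft_force: [0.6, -0.2, -2.2]
grip_width: 0.0132
clock: 31.95
eef_pos: [0.4772, 0.3604, 0.0956]
tool_rot: [0.452, 0.544, -0.544, -0.452]
ft_force: [-1.4, -0.7, 4.4]
grip_width: 0.0138
```

```bash
python3 -m handwheel '[[0,-0.01,0,0,0,0],[0,-0.02,0,0,0,0],[0,-0.02,0,0,0,0],[0,-0.02,0,0,0,0],[0,-0.02,0,0,0,0]]'; python3 -m handwheel '[[0,0,0,0,0,0],[0,0,0,0,0,0],[0,0,0,0,0,0],[0,0,0,0,0,0],[0,0,0,0,0,0]]' 0;  python3 -c "
from h import *
go(.477,.3605,.2)
c=snap('side','s13.png');cv2.imwrite('pics/z13.png',cv2.resize(c['color'][210:300,220:310,::-1],None,fx=7,fy=7,interpolation=cv2.INTER_CUBIC))"
```

```text
clock: 32.58
eef_pos: [0.4772, 0.3604, 0.0957]
tool_rot: [0.452, 0.544, -0.544, -0.452]
ft_force: [-0.8, -0.9, 2.7]
grip_width: 0.0131
clock: 33.2
eef_pos: [0.4771, 0.3604, 0.0956]
tool_rot: [0.452, 0.544, -0.544, -0.452]
ft_force: [0.3, -0.3, 0.2]
grip_width: 0.0429
t 33.2 p [0.4771 0.3604 0.0956] yaw -1.386 F [ 0.35 -0.3   0.2 ] T [ 0.01 -0.05 -0.04] w 0.0429
units [ 7.000e-03 -4.175e+00  4.000e-03] turn [0 0 0]
```

View pics/z13.png

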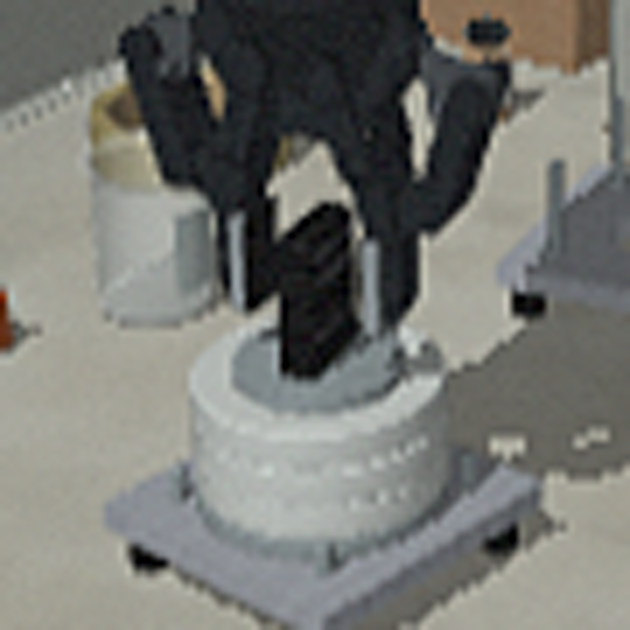

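The jaws are open, and the rod stands upright in the stack at (265,250). I'll withdraw straight up and then swing aside for a top view.

```bash
python3 -m handwheel '[[0,-0.3,0,0,0,0],[0,-1,0,0,0,0],[0,-2,0,0,0,0],[0,-3.5,0,0,0,0],[0,-5,0,0,0,0]]'; python3 -m handwheel '[[-1,-0.5,1,0,0,0],[-2.5,-1,2,0,0,0],[-4.5,-1,3.5,0,0,0],[-6.5,-1,5,0,0,0],[-8,-1,6,0,0,0]]'; python3 -m handwheel '[[0,0,0,0,0,0],[0,0,0,0,0,0],[0,0,0,0,0,0],[0,0,0,0,0,0],[0,0,0,0,0,0]]';  python3 -c "
from ov import *
go(.477,.3605,.2)
for n in('side','top'): snap(n,n+'14.png')
c=load('side');overlay('side','ov14.png',stack=(.4772,.3605),rod=(.4772,.3604),foot=.0155,yaw=-1.386,win=(220,210,90,90),k=7)
overlay('top','ov15.png',stack=(.4772,.3605),rod=(.4772,.3604),foot=.0155,yaw=-1.386,plates=[(.4773,.3607,-.135)],win=(190,195,60,60),k=9)"
```

```text
clock: 33.88
eef_pos: [0.477, 0.3602, 0.2222]
tool_rot: [0.452, 0.544, -0.544, -0.452]
ft_force: [0.1, 0.2, -0.2]
grip_width: 0.0429
clock: 34.5
eef_pos: [0.365, 0.1343, 0.2463]
tool_rot: [0.452, 0.544, -0.544, -0.452]
ft_force: [0.4, -0.1, 0.5]
grip_width: 0.043
clock: 35.12
eef_pos: [0.3665, 0.1367, 0.2453]
tool_rot: [-0.451, -0.544, 0.544, 0.452]
ft_force: [-1.0, -0.7, -0.9]
grip_width: 0.0425
t 35.12 p [0.3665 0.1367 0.2453] yaw -1.385 F [-0.98 -0.73 -0.92] T [0.03 0.01 0.03] w 0.0425
units [ 7.983  1.81  -5.997] turn [0 0 0]
```

View pics/ov14.png

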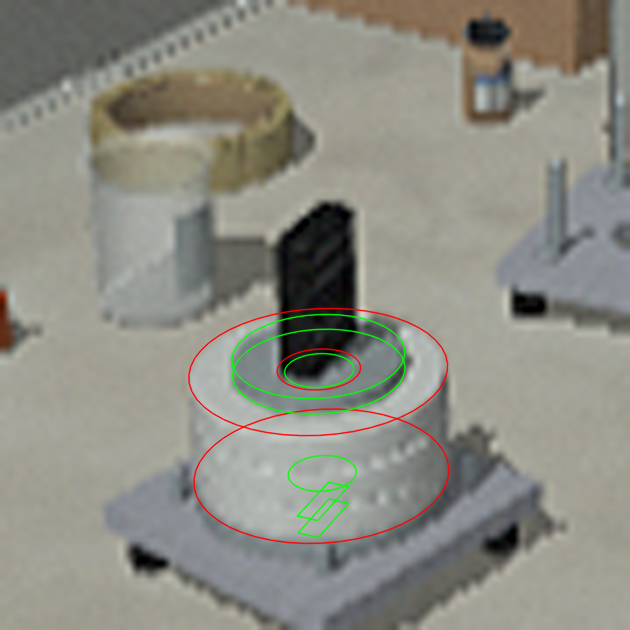

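View pics/ov15.png

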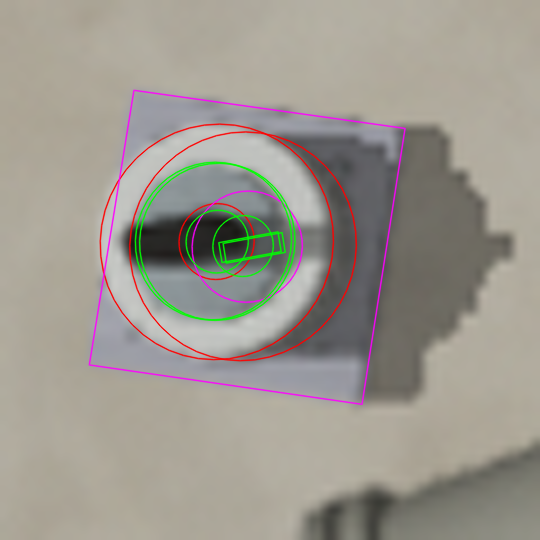

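View pics/top14.png

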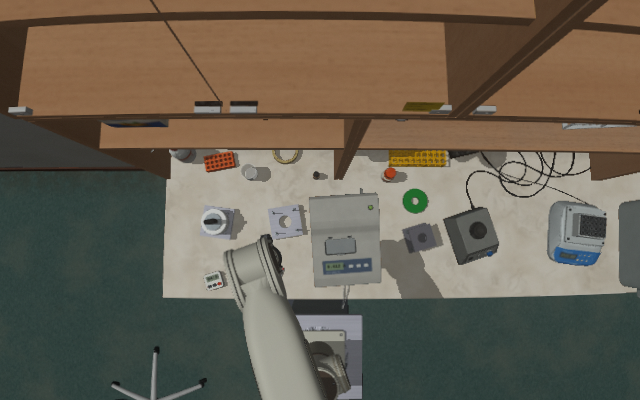

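Both views agree with the seated model. Rings and collar are centred, the handle is upright, and the vial (316,175), beaker (250,172) and bottle (390,174) are where they started. I'll hand the job in.

```bash
python3 -c "
from h import *
print(bot.job_done())"
```

```text
the job is handed in; nothing more can be done
None
```

The stack of three rings and its base plate now stands on the short-post draining stand. The rod is released and upright in it. I handed the job in at about 35 s of the 72 s allowed; no verdict is reported.

**How it went:**
- **Slot:** I threaded the rod through the rings and touched the plate with about 8 N. I then turned the rod in 10° steps until it dropped into the slot at a yaw of about 0.18 rad.
- **Lift and set-down:** After a quarter turn below the plate the whole stack lifted clear and I carried it across. It set down at the predicted height, and the highest force I read there was about 6–7 N against the 30 N limit. Forces were only read at the end of each move.

**Last checks:**
- In both cameras the rings, collar and stand match the seated model within about 1 mm.
- The handle is upright, the gripper is clear of everything, and the vial, beaker and bottle look unmoved.

**What went wrong or disagreed:**
- On the way to the stack the last joint ran into its range end and tilted the tool. I raised the rod and unwound the wrist half a turn; nothing was touched.
- The side camera placed the stack about 1.5 mm from where the top camera did. I aimed where the side view put the stack relative to the rod, and the rod went in without side force.

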